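# Count to the third bay and slide the battery pack home

## Robot

A 6-joint arm with a two-finger parallel gripper is mounted at the origin on the work surface. World frame = base frame: x ahead of the robot, y to its left, z up, the work surface at z = 0. Lengths are in mm, angles in rad, forces in N, time in s.
With the tool pointing down it reaches from about 300 to 775 mm from the base axis. Payload 14.6 kg.
Tool frame: the origin (TCP) lies between the finger pads; the fingertips stand 8 mm ahead of it and the grasp point (between the pads) lies 11 mm behind it; y points along the fingers, x is the direction in which the jaws open and shut, and the axes are right-handed (so a half turn about y gives the same grasp; the last joint's range is limited). The gripper opens to 94 mm and grips with 3 to 60 N. Pads are 16 mm wide; open, the fingers measure 119 mm over their backs; the gripper's body (75 mm by 177 mm) begins 78 mm behind the grasp point.
Start: joints at [-1.182, 0.3, 1.521, -0, 1.321, -0.067], TCP at [242.091, -493.843, 188.446] pointing down, gripper open.
Joint ranges: [-3.03, 3.03], [-0.79, 2.21], [0.23, 2.52], [-1.04, 4.18], [0, 3.07], [-2.55, 2.55]. Speed limits (rad/s): [2.22, 2.22, 2.57, 3.14, 3.14, 3.14].

## Interface

Orientations are given as [roll, pitch, yaw] about the fixed x, y, z axes, in that order (R = Rz(yaw) Ry(pitch) Rx(roll)).
In Python, from cell import read_state, imaging, order gives the robot as it stands. The module is installed in compiled form; this text tells all that it offers.
- The arm moves only by the shell command python3 -m handwheel 'ROWS' [FORCE]. ROWS is JSON, a list that holds one entry, the list of rows, each a list of 7 numbers: the shift along the tool's x, y, z in mm, then the turn, a rotation vector about the tool's x, y, z in degrees, then the opening, from -1 (shut) to 1 (fully open), so that 0 is half open. A call has 1 to 5 rows; each row is the pose to reach, as a shift and turn from the pose measured when the call began, along the tool's axes at that moment; what a row does not reach only later rows make up. A row lasts 1/12 s, in which the tool goes at most 41.7 mm and 7.16 degrees, less where a joint would pass 70% of its speed; a pose out of reach is approached as far as the arm can. A call with a gripper value outside its range is refused whole. The fingers move at their own pace and stop on an object; FORCE is the grip in N (left out, the last holds). Time passes only in rows, so rows that repeat a pose let the fingers close. It gives the time, the measured TCP pose, the force and the opening at its end, in the units of the state.
- read_state(): the state, without advancing time (a new reading comes with each control period).
- imaging.camera(name): name is "scene" or "top" or "wrist"; returns (picture, depth): 420x560x3 uint8, red, green, blue; 420x560 float32, mm along the optical axis (not along the pixel's ray), 0 where there is no reading.
- imaging.get_calibration(name): a dict with "mtx" (3x3 intrinsics, pixels), "world_from_camera" (4x4, takes a point from camera to world coordinates); the wrist camera has in their place "hand_eye" (4x4, takes a point from camera to tool coordinates, whose origin is the TCP and whose axes are the tool frame's). Camera axes: x right, y down, z forward; pixel columns grow to the right and rows downward; lengths in mm; the calibration is good to about 2 mm. A picture is of the moment at which its call begins: read the wrist's pose just before it. get_calibration takes no time and is no camera call.
- order.sign_off(): hands the job in, once; it reports no verdict.
The state is a dict: "clock": time; "joints": joint angles; "qd": joint speeds; "effort": joint torques, N m; "eef_pos": TCP position; "eef_rot": TCP orientation; "wrist_force": force on the tool from outside, world axes, zero at the start; "moment": the same for the moment, N m; "finger_gap": finger opening in mm.
Only numpy, scipy, OpenCV 4.12 (cv2) and the standard library are available. Lean on these libraries where they do the work, as an engineer would, in place of code of your own. Each camera call takes 0.05 s, during which the arm holds its last target.

## Task

With closed fingertips, run along the top of the rail at the back of the divider rack, counting the gaps from the end where the tall post stands: come down on the rail at the first gap and stay on it past the second as far as the third. Then, without picking it up or tipping it over, push the loose battery pack along the front tray until it faces that third gap and push it in until it is fully home against the back stop. Leave the packs already stored, the jar in the tray and the other things on the bench where they are, and finish clear of everything.

Things in the scene. Friction and masses are not known exactly. Their poses are not given: they have to be found in the camera images.
- rack: Aluminium divider rack, fixed. Origin on the bench, on its midline, 17 mm in front of the divider noses; x from open front to back (away from the robot), y along the row, z up. Seven dividers 6 mm thick, tops at z = 45 mm, at y = -120, -80 ... 120 mm make six gaps 34 mm wide, open in front and above, centred at y = -100, -60, -20, 20, 60, 100 mm. Floor sheet 4 mm thick, x -102 to 92, y -165 to 165 mm.
- stop_mid (a point): Centre of the front face of the back stop (rack x = 75 mm, y = 0, z = 17 mm); the stop runs behind all gaps, top at z = 30 mm. Axes as the rack's. Gaps are counted from the tall post's end, full or empty: the third is at rack y = +20 mm if the tall post is at +y, at y = -20 mm if it is at -y.
- tray (a point): Centre of the flat front tray, on its floor (rack x = -40 mm, y = 0, z = 4 mm). It runs the rack's whole length, between the divider noses (rack x = 17 mm; stored packs stand out to x = 2 mm) and a low lip on the robot's side (rack x -98 to -92 mm, top at z = 14 mm); both ends are open. Axes as the rack's.
- rail: Steel flat bar, fixed on the backs of the dividers, 14 mm wide (x), 246 mm long (y), 8 mm thick, rigid. Origin at the centre of its underside, 67 mm above the bench; its top is at 75 mm. Axes as the rack's. It lies 82 mm behind the rack's origin (rack x = 82 mm).
- post_tall: Tall brass terminal post, 85 mm high, its knob 18 mm across, foot 22 mm across, fixed at one end of the rack (about 48 mm beyond the centre of the end gap, rack x = 30 mm). Marks the end to count from. Origin at its foot. Axes mean nothing.
- post_short: Short brass terminal post, 28 mm high, otherwise alike, at the other end of the rack. Origin at its foot.
- pack_mid (a point): Centre of the loose battery pack: grey plastic block with two black bands, 70 mm long (its x), 27 mm wide (its y), 45 mm high, about 0.25 kg. Stands on the front tray near one end, its length roughly along the rack's x. The point is 22.5 mm above its underside. Fully home it is at rack x = 40 mm, 12 mm of it standing out in front of the noses.
- stored_a_mid (a point): Centre of a like pack already stored in the gap at rack y = 60 mm; to be left alone.
- stored_b_mid (a point): Centre of a like pack already stored in the gap at rack y = -100 mm; to be left alone.
- jar_mid (a point): Centre of a small capped jar, 34 mm across, 42 mm high, on the front tray near the end away from the loose pack; to be left alone.
- meter: Black multimeter lying flat, 140 x 70 x 32 mm (plus a dial), bystander. Origin under its centre, x along its length.
- mug: White mug, 80 mm across, 90 mm high, bystander. Origin under its centre.
- screwdriver: Screwdriver lying on the bench, bystander. x along its length.
- spray: Spray can standing, 54 mm across, 160 mm high, bystander. Origin under its centre.
Not all that is in view belongs to the job. What is shaped like the part that bears pack_mid but purple or yellow is not meant.

How it is judged:
By the outcome, as a careful person would: the job done as asked, in the order asked, and still so for the second after the job is handed in, with the robot touching nothing.
It also fails if it takes over 67 s, if anything falls off the work surface, if the arm or the gripper's body presses on something with over 40 N, if the wrist force passes 120 N, or if a joint passes its speed limit or range.

## Working session

There is one attempt and no reset: what is moved stays moved. The work goes in short steps, Python scripts to look and compute and a shell command to move; the robot and the scene stay as the last step left them, time stands still between calls to the robot, and variables do not carry over. Pictures are saved under pics/ and viewed, and the job is handed in when it is done.

```bash
mkdir -p pics; python3 - <<'E'
from cell import read_state, imaging, order
import cv2, numpy as np
s=read_state(); print(s)
for n in ["scene","top","wrist"]:
    p,d=imaging.camera(n); cv2.imwrite(f"pics/{n}0.png",cv2.cvtColor(p,cv2.COLOR_RGB2BGR)); np.save(f"{n}0.npy",d)
    print(n,imaging.get_calibration(n))
E
```

```text
{'clock': 0.0, 'joints': array([-1.18158331e+00,  3.00502633e-01,  1.52158921e+00,  2.08716017e-05,
        1.32069860e+00, -6.66048488e-02]), 'qd': array([ 0.00012679, -0.0017525 , -0.00159342, -0.00030228,  0.00053987,
        0.00084033]), 'effort': array([-7.69614617e-04, -5.31814742e+01, -3.52738738e+01,  7.06952135e-02,
        2.44734687e-02, -1.14033664e-04]), 'eef_pos': array([ 241.9994399 , -493.57981208,  187.86560911]), 'eef_rot': array([-1.57069644e+00,  1.19378762e-03, -1.11498358e+00]), 'wrist_force': array([ 0.26329394,  0.21153565, -0.09975868]), 'moment': array([-0.0186911 ,  0.02148035, -0.00262412]), 'finger_gap': 94.01242635624703}
scene {'mtx': array([[410.34455203,   0.        , 274.95956705],
       [  0.        , 410.34455203, 208.21595526],
       [  0.        ,   0.        ,   1.        ]]), 'world_from_camera': array([[-2.61887173e-01,  7.37647846e-01, -6.22326895e-01,
         1.10230676e+03],
       [ 9.65089418e-01,  1.97367722e-01, -1.72187102e-01,
         1.76349072e+02],
       [-4.18620362e-03, -6.45694694e-01, -7.63584205e-01,
         8.19451159e
[... 445 characters left out ...]
+01],
       [-4.57074998e-03, -4.50553996e-02, -9.98974033e-01,
         1.59011570e+03],
       [ 0.00000000e+00,  0.00000000e+00,  0.00000000e+00,
         1.00000000e+00]])}
wrist {'mtx': array([[312.08846439,   0.        , 279.46295925],
       [  0.        , 312.08846439, 208.33820036],
       [  0.        ,   0.        ,   1.        ]]), 'hand_eye': array([[ 9.99999783e-01, -6.57879033e-04, -2.71335481e-05,
        -2.04629783e-01],
       [-1.26585909e-04, -2.32528594e-01,  9.72589552e-01,
        -1.96094361e+02],
       [-6.46155600e-04, -9.72589338e-01, -2.32528627e-01,
         6.95896899e+01],
       [ 0.00000000e+00,  0.00000000e+00,  0.00000000e+00,
         1.00000000e+00]])}
```

View pics/scene0.png

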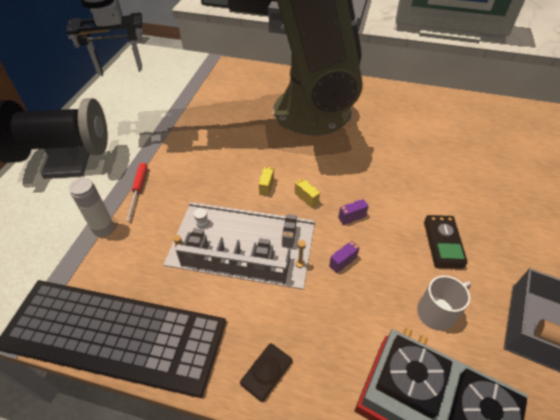

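View pics/top0.png

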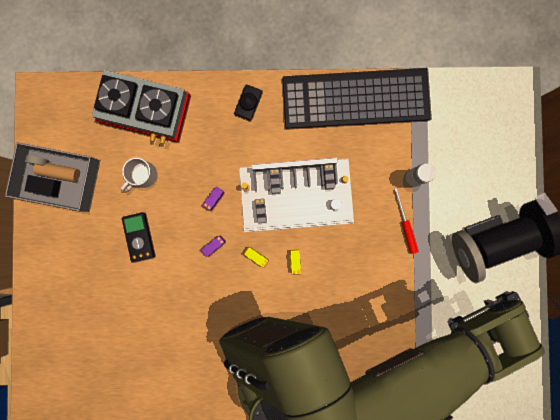

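View pics/wrist0.png

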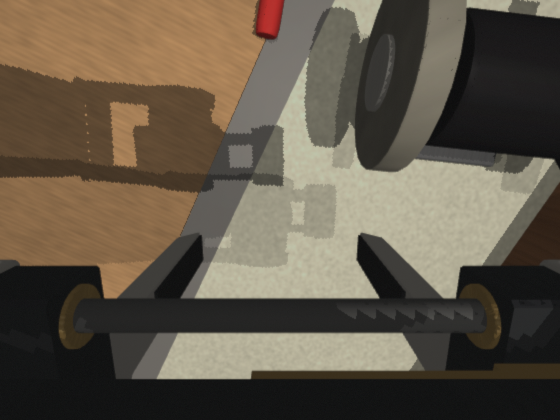

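```bash
python3 - <<'E'
import cv2, numpy as np
t=cv2.imread("pics/top0.png")[145:245,225:365]; cv2.imwrite("pics/topz.png",cv2.resize(t,None,fx=5.5,fy=5.5,interpolation=cv2.INTER_CUBIC))
t=cv2.imread("pics/scene0.png")[190:295,150:330]; cv2.imwrite("pics/scenez.png",cv2.resize(t,None,fx=4.4,fy=4.4,interpolation=cv2.INTER_CUBIC))
E
```

```text
(no output)
```

View pics/topz.png

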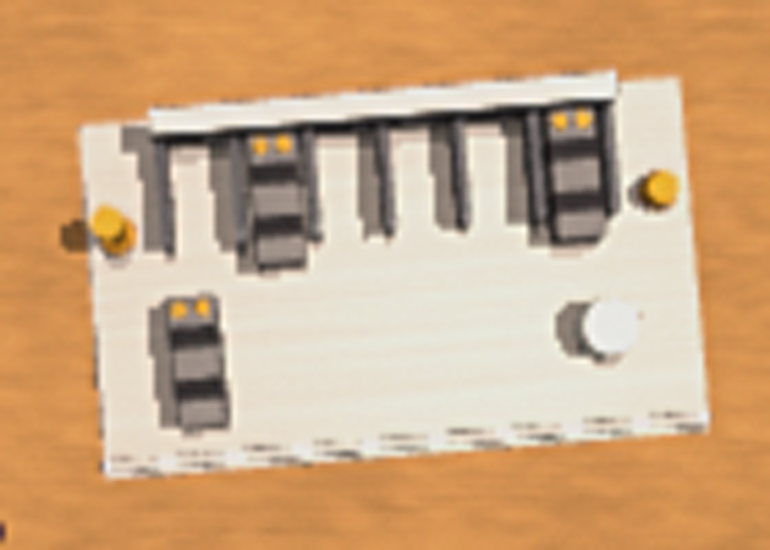

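View pics/scenez.png

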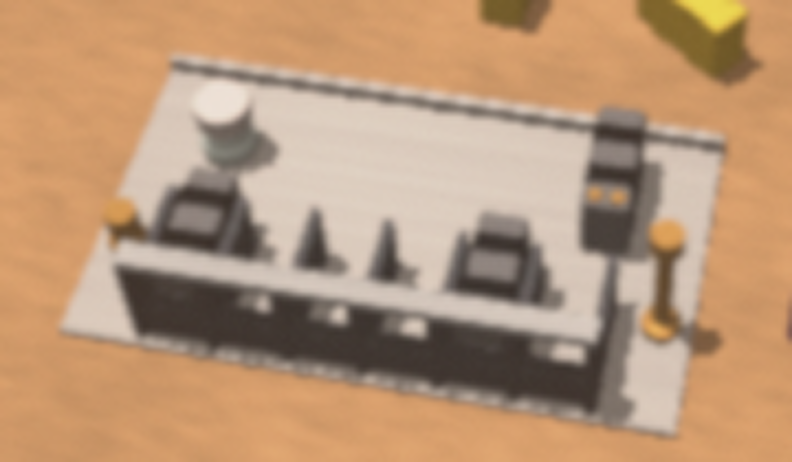

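```bash
cat > h.py <<'E'
import numpy as np, cv2
from cell import read_state, imaging, order
from scipy.spatial.transform import Rotation as Ro
def snap(n,name):
    s=read_state(); p,d=imaging.camera(n); cv2.imwrite(f"pics/{name}.png",cv2.cvtColor(p,cv2.COLOR_RGB2BGR)); return s,p,d
def wfc(n,s=None):
    c=imaging.get_calibration(n)
    if n!="wrist": return c["mtx"],c["world_from_camera"]
    T=np.eye(4);T[:3,:3]=Ro.from_euler("xyz",s["eef_rot"]).as_matrix();T[:3,3]=s["eef_pos"]
    return c["mtx"],T@c["hand_eye"]
def cast(uv,z,K,W):
    uv=np.atleast_2d(uv).astype(float)
    r=(np.c_[uv,np.ones(len(uv))]@np.linalg.inv(K).T)@W[:3,:3].T
    o=W[:3,3]; return o+r*((z-o[2])/r[:,2])[:,None]
def proj(P,K,W):
    P=np.atleast_2d(P); c=(P-W[:3,3])@W[:3,:3]; q=c@K.T; return q[:,:2]/q[:,2:]
E
python3 - <<'E'
from h import *
t=cv2.imread("pics/top0.png"); K,W=wfc("top")
hsv=cv2.cvtColor(t,cv2.COLOR_BGR2HSV)
m=((hsv[...,1]<60)&(hsv[...,2]>150)).astype(np.uint8); m[:, :236]=0;m[:,358:]=0;m[:150]=0;m[240:]=0
m=cv2.morphologyEx(m,cv2.MORPH_CLOSE,np.ones((9,9)))
c=max(cv2.findContours(m,0,1)[0],key=cv2.contourArea)
r=cv2.minAreaRect(c); print(r); b=cv2.boxPoints(r); P=cast(b,4,K,W); print(b,P, P.mean(0))
b2=cv2.approxPolyDP(cv2.convexHull(c),4,True)[:,0]; print(b2,cast(b2,4,K,W))
for n,uv,z in [("tall",(225+113/5.5,145+228/5.5),83),("short",(225+660/5.5,145+187/5.5),27),("railL",(225+152/5.5,145+122/5.5),75),("railR",(225+615/5.5,145+84/5.5),75),("packbackmid",(225+192/5.5,145+297/5.5),49),("packfrontmid",(225+204/5.5,145+423/5.5),49)]: print(n,cast(uv,z,K,W).round(1))
E
```

```text
((295.8933410644531, 194.184326171875), (66.13431549072266, 109.8287582397461), 85.36454010009766)
[[238.48624 165.66327]
 [347.95575 156.78738]
 [353.30045 222.70538]
 [243.83093 231.58127]] [[ 654.83279012  118.08370494    4.        ]
 [ 678.47435431 -212.28542635    4.        ]
 [ 479.60815951 -225.29984095    4.        ]
 [ 456.06267789  103.19633281    4.        ]] [567.24449546 -54.07630739   4.        ]
[[347 159]
 [353 222]
 [244 231]
 [240 168]] [[ 671.79630487 -209.3043843     4.        ]
 [ 481.7311077  -224.43241531    4.        ]
 [ 457.79959288  102.67828156    4.        ]
 [ 647.70866575  113.55842207    4.        ]]
tall [[584.8  91.8  83. ]]
short [[ 609.1 -199.6   27. ]]
railL [[641.   71.6  75. ]]
railR [[ 658.6 -171.1   75. ]]
packbackmid [[550.6  52.4  49. ]]
packfrontmid [[483.7  46.5  49. ]]
```

```bash
cat >> h.py <<'E'
def need(tgt,yaw=None,s=None):
    s=s or read_state(); R=Ro.from_euler("xyz",s["eef_rot"])
    d=R.inv().apply(np.array(tgt)-s["eef_pos"])
    rv=None
    if yaw is not None: rv=np.degrees((R.inv()*Ro.from_euler("xyz",[-np.pi/2,0,np.radians(yaw)])).as_rotvec()).round(2)
    print("pos",s["eef_pos"].round(1),"rot",np.degrees(s["eef_rot"]).round(2),"F",s["wrist_force"].round(1),"shift",d.round(1),"turn",rv,"t",round(s["clock"],2))
E
python3 - <<'E'
from h import *
need((550,-25,250),-85.8)
E
```

```text
pos [ 242.  -493.7  188. ] rot [-9.000e+01  5.000e-02 -6.388e+01] F [-0.2 -0.6 -0.1] shift [-285.3  -61.7  482.8] turn [ 1.000e-02  2.192e+01 -5.000e-02] t 0.15
```

```bash
python3 -m handwheel '[[[-12,-38,20,0,3,0,-1],[-30,-55,52,0,8,0,-1],[-50,-60,87,0,14,0,-1],[-70,-62,122,0,20,0,-1],[-90,-62,156,0,22,0,-1]]]'; python3 -c "
from h import *
need((550,-25,250),-85.8)"
```

```text
clock: 0.57
eef_pos: [343.2, -342.7, 250.8]
eef_rot: [-1.57, -0.0, -1.506]
wrist_force: [1.1, 0.6, -0.4]
finger_gap: 64.2
pos [ 343.2 -342.7  250.8] rot [-89.97  -0.   -86.27] F [ 1.1  0.6 -0.4] shift [-303.6    0.8  227. ] turn [-0.03 -0.47  0.  ] t 0.57
```

```bash
python3 -m handwheel '[[[-33,0,25,0,0,0,-1],[-66,0,50,0,0,0,-1],[-99,0,75,0,0,0,-1],[-132,0,100,0,0,0,-1],[-165,0,125,0,0,0,-1]]]'; python3 -m handwheel '[[[-33,0,25,0,0,0,-1],[-66,0,50,0,0,0,-1],[-99,0,75,0,0,0,-1],[-130,0,95,0,0,0,-1],[-135,0,100,0,0,0,-1]]]'; python3 -c "
from h import *
need((550,-25,250),-85.8)"
```

```text
clock: 0.98
eef_pos: [457.7, -168.2, 250.8]
eef_rot: [-1.57, -0.0, -1.506]
wrist_force: [0.1, -0.1, 0.4]
finger_gap: 30.6
clock: 1.4
eef_pos: [550.1, -22.5, 250.2]
eef_rot: [-1.571, 0.001, -1.502]
wrist_force: [0.0, 0.3, -1.2]
finger_gap: 0.5
pos [550.1 -22.5 250.2] rot [-9.001e+01  5.000e-02 -8.606e+01] F [ 0.   0.3 -1.2] shift [ 2.5  0.2 -0.3] turn [ 0.01 -0.26 -0.05] t 1.4
```

```bash
python3 -c "
from h import *
s,p,d=snap('wrist','w1'); np.save('w1.npy',d); import pickle; pickle.dump(s,open('w1.pkl','wb')); print(s['eef_pos'],s['eef_rot'],s['finger_gap'])"
```

```text
[550.11023943 -22.47246967 250.19091232] [-1.57098504e+00  8.82098391e-04 -1.50197723e+00] 0.48224614956356276
```

View pics/w1.png

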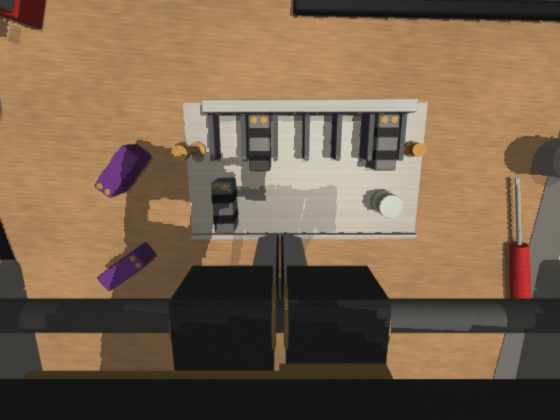

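```bash
python3 -c "
from h import *
t=cv2.imread('pics/w1.png'); 
cv2.imwrite('pics/w1a.png',cv2.resize(t[90:245,180:310],None,fx=3.8,fy=3.8,interpolation=cv2.INTER_CUBIC))
cv2.imwrite('pics/w1b.png',cv2.resize(t[90:245,300:435],None,fx=3.8,fy=3.8,interpolation=cv2.INTER_CUBIC))"
```

```text
(no output)
```

View pics/w1a.png

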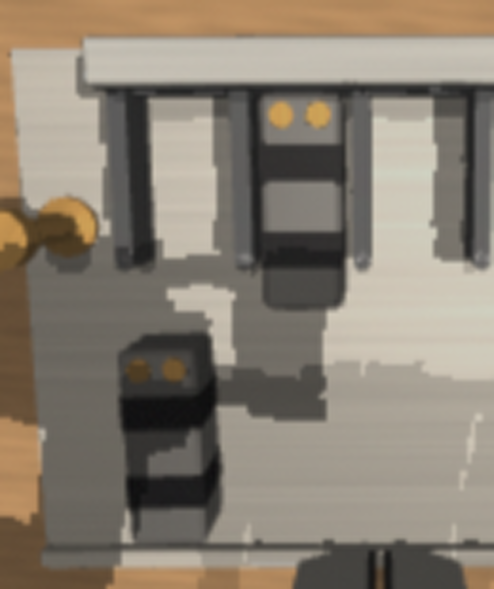

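View pics/w1b.png

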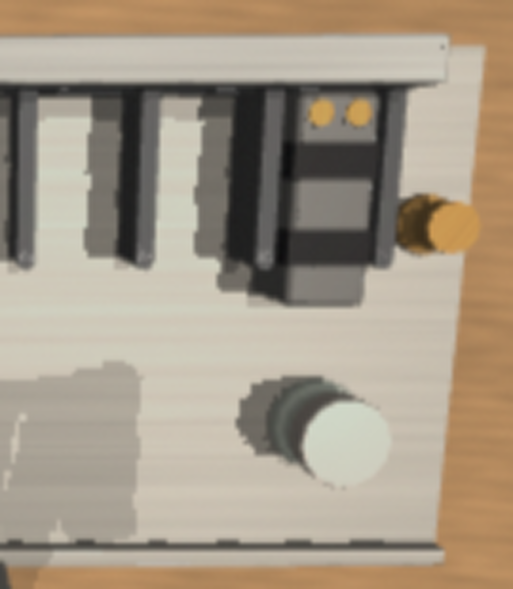

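```bash
python3 - <<'E'
from h import *
import pickle
s=pickle.load(open('w1.pkl','rb')); K,W=wfc('wrist',s); print(W[:3,3])
a=lambda x,y:(180+(x+.5)/3.8-.5,90+(y+.5)/3.8-.5); b=lambda x,y:(300+(x+.5)/3.8-.5,90+(y+.5)/3.8-.5)
R=cast([a(83,38),a(86,83),b(448,37),b(448,81)],75,K,W); print(R.round(1))
L=R[:2].mean(0);Rr=R[2:].mean(0); d=L-Rr; th=np.arctan2(-d[0],d[1]); C=(L+Rr)/2
u=np.array([np.cos(th),np.sin(th),0]);v=np.array([-np.sin(th),np.cos(th),0])
print(np.linalg.norm(d),np.degrees(th),C); O=C-82*u; print("O",O)
rk=lambda P:np.c_[(P-O)@u,(P-O)@v]
# floor corners z=4, noses z=45ish, lips
print("floor far corners",rk(cast([a(12,50),b(485,46)],4,K,W)).round(1))
print("lip inner z14",rk(cast([a(40,547),b(440,547)],14,K,W)).round(1))
print("stored a top back/front", rk(cast([a(262,95),a(345,95),a(264,268),a(343,268)],49,K,W)).round(1))
print("nose dividers z45", rk(cast([a(125,265),a(247,268),a(362,268),a(481,265),b(143,265)],45,K,W)).round(1))
print("loose top BL BR FL FR",rk(cast([a(119,352),a(190,350),a(132,540),a(205,540)],49,K,W)).round(1))
print("loose terminals",rk(cast([a(137,370),a(175,370)],51,K,W)).round(1))
print("stored terminals",rk(cast([a(281,114),a(318,114)],51,K,W)).round(1))
print("jar",rk(cast([b(345,443)],46,K,W)).round(1), "tall",rk(cast([a(0,240)],85,K,W)).round(1))
E
```

```text
[619.26518664 -16.82121368 446.27384823]
[[ 650.5   74.    75. ]
 [ 637.8   73.    75. ]
 [ 667.4 -169.3   75. ]
 [ 655.  -171.4   75. ]]
244.43786037239514 4.001055769581734 [652.6707745  -48.43226357  75.        ]
O [570.87062779 -54.15380173  75.        ]
floor far corners [[  91.6  164.6]
 [  92.3 -164.7]]
lip inner z14 [[ -90.1  164.3]
 [ -90.5 -162.8]]
stored a top back/front [[73.5 72. ]
 [73.5 45.3]
 [18.4 72.7]
 [18.4 46.4]]
nose dividers z45 [[ 19.2 119.7]
 [ 18.1  78.8]
 [ 18.   40.2]
 [ 19.    0.3]
 [ 18.9 -39.3]]
loose top BL BR FL FR [[ -9.6 122.3]
 [ -9.   98.3]
 [-76.1 121.3]
 [-76.2  95.7]]
loose terminals [[-15.5 116.1]
 [-15.5 103.3]]
stored terminals [[67.6 65.8]
 [67.5 54. ]]
jar [[ -42.2 -111.6]] tall [[ 29.8 148.3]]
```

```bash
cat >> h.py <<'E'
th=np.radians(4.0); O=np.array([570.9,-54.2,0]); u=np.array([np.cos(th),np.sin(th),0]); v=np.array([-np.sin(th),np.cos(th),0])
def rack(x,y,z): return O+x*u+y*v+np.array([0,0,z])
def go(x,y,z):
    s=read_state(); q=s["eef_pos"]-O; print("rack",[round(q@u,1),round(q@v,1),round(q[2],1)],"Frack",[round(s["wrist_force"]@u,1),round(s["wrist_force"]@v,1),round(s["wrist_force"][2],1)])
    need(rack(x,y,z),-86.0,s)
E
python3 -c "
from h import *
go(82,100,105)"
```

```text
rack [np.float64(-18.9), np.float64(31.8), np.float64(250.1)] Frack [np.float64(0.4), np.float64(0.1), np.float64(0.2)]
pos [549.8 -23.8 250.1] rot [-9.003e+01  3.000e-02 -8.606e+01] F [0.4 0.1 0.2] shift [-68.3 145.1 100.9] turn [ 0.03 -0.06 -0.03] t 1.45
```

```bash
python3 -m handwheel '[[[-17,25,25,0,0,0,-1],[-34,55,50,0,0,0,-1],[-51,85,76,0,0,0,-1],[-68,115,101,0,0,0,-1],[-68,140,101,0,0,0,-1]]]' 20;  python3 -m handwheel '[[[0,0,0,0,0,0,-1],[0,0,0,0,0,0,-1]]]'; python3 -c "
from h import *
go(82,100,84)
s,p,d=snap('wrist','w2')"
```

```text
clock: 1.87
eef_pos: [647.4, 52.3, 107.6]
eef_rot: [-1.572, 0.001, -1.501]
wrist_force: [0.5, 0.1, 0.4]
finger_gap: 0.6
clock: 2.03
eef_pos: [646.5, 51.4, 106.5]
eef_rot: [-1.575, 0.001, -1.501]
wrist_force: [-0.2, -0.6, 0.3]
finger_gap: 0.2
rack [np.float64(82.8), np.float64(100.1), np.float64(106.5)] Frack [np.float64(-0.3), np.float64(-0.6), np.float64(0.3)]
pos [646.5  51.4 106.5] rot [-9.025e+01  5.000e-02 -8.602e+01] F [-0.2 -0.6  0.3] shift [ 0.1 22.5 -0.7] turn [ 0.25 -0.02 -0.05] t 2.03
```

View pics/w2.png

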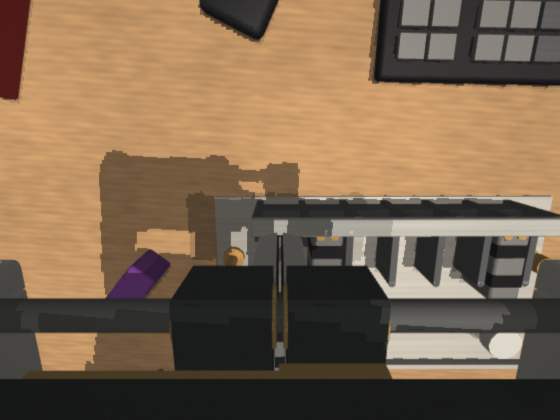

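The fingertips (about 280,232) stand over the rail at the first gap, next to the tall post (233,258). Going down slowly now.

```bash
python3 -m handwheel '[[[0,9,-1,0,0,0,-1],[0,16,-1,0.2,0,0,-1],[0,19,-1,0.2,0,0,-1],[0,20,-1,0.2,0,0,-1],[0,20,-1,0.2,0,0,-1]]]';  python3 -c "
from h import *
go(82,100,83)"
```

```text
clock: 2.5
eef_pos: [646.2, 51.0, 88.9]
eef_rot: [-1.568, 0.001, -1.502]
wrist_force: [-0.5, -0.1, -0.3]
finger_gap: 0.6
rack [np.float64(82.5), np.float64(99.7), np.float64(88.9)] Frack [np.float64(-0.5), np.float64(-0.1), np.float64(-0.3)]
pos [646.2  51.   88.9] rot [-8.984e+01  4.000e-02 -8.605e+01] F [-0.5 -0.1 -0.3] shift [-0.3  5.9 -0.5] turn [-0.16 -0.05 -0.04] t 2.5
```

```bash
python3 -m handwheel '[[[0,2,0,0,0,0,-1],[0,3,0,0,0,0,-1],[0,4,0,0,0,0,-1],[0,4,0,0,0,0,-1]]]'; python3 -m handwheel '[[[0,0.7,0,0,0,0,-1],[0,1.2,0,0,0,0,-1],[0,1.2,0,0,0,0,-1]]]'; python3 -c "
from h import *
go(82,100,83)"
```

```text
clock: 2.83
eef_pos: [646.1, 51.1, 84.7]
eef_rot: [-1.568, 0.001, -1.502]
wrist_force: [-0.2, -0.4, -0.6]
finger_gap: 0.5
clock: 3.08
eef_pos: [646.1, 51.1, 83.4]
eef_rot: [-1.568, 0.001, -1.502]
wrist_force: [-0.7, 0.2, -0.1]
finger_gap: 0.4
rack [np.float64(82.4), np.float64(99.8), np.float64(83.4)] Frack [np.float64(-0.7), np.float64(0.2), np.float64(-0.1)]
pos [646.1  51.1  83.4] rot [-8.986e+01  4.000e-02 -8.605e+01] F [-0.7  0.2 -0.1] shift [-0.2  0.4 -0.4] turn [-0.14 -0.05 -0.04] t 3.08
```

```bash
python3 -m handwheel '[[[0,1,0,0,0,0,-1],[0,1,0,0,0,0,-1],[0,1,0,0,0,0,-1]]]'; python3 -m handwheel '[[[0,0.7,0,0,0,0,-1],[0,0.7,0,0,0,0,-1],[0,0.7,0,0,0,0,-1]]]'
```

```text
clock: 3.33
eef_pos: [646.1, 51.1, 82.3]
eef_rot: [-1.569, 0.001, -1.502]
wrist_force: [-0.0, 1.0, -0.3]
finger_gap: 0.5
clock: 3.58
eef_pos: [646.1, 51.1, 81.6]
eef_rot: [-1.569, 0.001, -1.502]
wrist_force: [-0.2, 0.3, -0.4]
finger_gap: 0.5
```

```bash
python3 -m handwheel '[[[0,0.7,0,0,0,0,-1],[0,0.7,0,0,0,0,-1],[0,0.7,0,0,0,0,-1]]]'; python3 -m handwheel '[[[0,0.6,0,0,0,0,-1],[0,0.6,0,0,0,0,-1],[0,0.6,0,0,0,0,-1]]]'
```

```text
clock: 3.83
eef_pos: [646.0, 51.1, 80.8]
eef_rot: [-1.569, 0.001, -1.502]
wrist_force: [0.4, 0.0, 0.6]
finger_gap: 0.7
clock: 4.08
eef_pos: [646.0, 51.1, 80.2]
eef_rot: [-1.569, 0.001, -1.502]
wrist_force: [0.5, -0.4, -0.2]
finger_gap: 0.5
```

```bash
python3 -c "
from h import *
s,p,d=snap('wrist','w3'); s,p,d=snap('scene','s3')
t=cv2.imread('pics/w3.png')[180:260,220:340]; t2=cv2.imread('pics/s3.png')[170:290,200:340]
cv2.imwrite('pics/c3.png',np.vstack([cv2.resize(t,(700,250*700//700)),cv2.resize(t2,(400,343)).astype(np.uint8) if 0 else cv2.copyMakeBorder(cv2.resize(t2,(400,343)),0,0,0,300,0)]))"
```

```text
(no output)
```

View pics/c3.png

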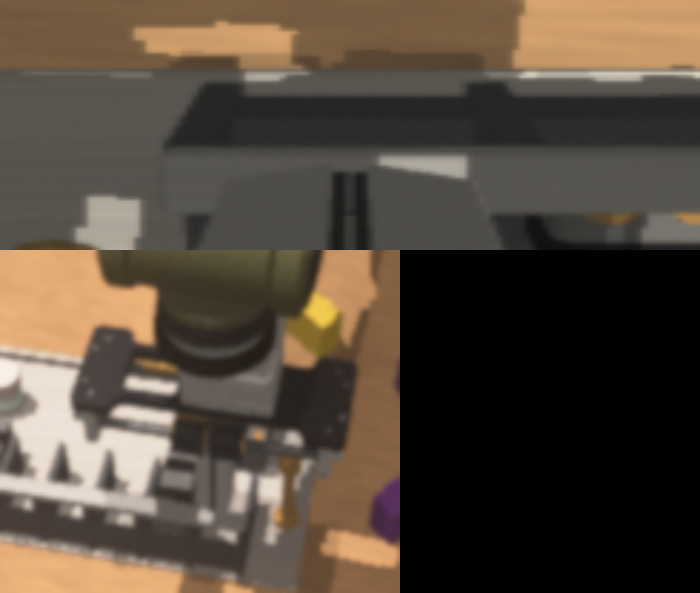

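```bash
python3 - <<'E'
from h import *
s,p,d=snap('wrist','w4'); K,W=wfc('wrist',s)
def pt(c,r):
    ray=np.linalg.inv(K)@[c,r,1]; P=W[:3,:3]@(ray*d[r,c])+W[:3,3]; q=P-O; return [round(float(x),1) for x in (q@u,q@v,P[2])]
for r in range(224,252,2): print(r,"fing",pt(268,r),pt(292,r),"rail",pt(255,r),pt(320,r))
go(82,100,80)
E
python3 -c "
import cv2
t=cv2.imread('pics/s3.png')[215:275,240:320]
cv2.imwrite('pics/c4.png',cv2.resize(t,None,fx=8,fy=8,interpolation=cv2.INTER_CUBIC))"
```

```text
224 fing [79.9, 110.3, 30.9] [79.5, 90.7, 29.6] rail [88.8, 118.5, 61.4] [79.2, 67.5, 28.7]
226 fing [77.9, 110.4, 29.8] [78.2, 90.7, 30.8] rail [88.8, 118.1, 66.6] [77.8, 67.6, 29.8]
228 fing [88.7, 108.8, 71.1] [88.7, 92.3, 71.0] rail [88.4, 117.8, 69.9] [89.1, 73.3, 72.3]
230 fing [88.2, 108.7, 74.0] [88.5, 92.5, 74.9] rail [88.2, 117.5, 74.0] [88.6, 73.6, 75.3]
232 fing [87.1, 108.7, 75.1] [86.9, 92.4, 74.5] rail [86.8, 117.5, 74.0] [87.0, 73.5, 75.0]
234 fing [85.7, 108.7, 74.9] [85.7, 92.4, 75.1] rail [85.6, 117.5, 74.6] [85.6, 73.5, 75.0]
236 fing [93.8, 107.5, 103.7] [93.9, 93.6, 104.0] rail [84.2, 117.5, 74.9] [84.0, 73.4, 74.2]
238 fing [94.0, 107.4, 107.8] [93.9, 93.7, 107.6] rail [151.2, 100.7, 276.5] [83.1, 73.5, 75.8]
240 fing [93.5, 107.3, 109.8] [93.8, 93.9, 110.9] rail [81.0, 117.7, 73.8] [81.3, 73.3, 74.7]
242 fing [93.5, 107.2, 113.4] [93.7, 94.0, 113.8] rail [80.0, 117.6, 75.0] [80.2, 73.4, 75.8]
244 fing [93.8, 107.0, 117.3] [93.8, 94.1, 117.3] rail [78.3, 117.7, 74.4] [78.1, 73.2, 74.0]
246 fing [94.4, 106.9, 122.1] [94.0, 94.3, 120.9] rail [77.1, 117.7, 74.9] [77.0, 73.2, 74.8]
248 fing [93.8, 106.8, 123.4] [93.5, 94.3, 122.8] rail [75.9, 117.6, 75.6] [75.3, 73.1, 74.1]
250 fing [93.5, 106.8, 125.4] [94.1, 94.5, 127.0] rail [62.3, 120.3, 44.0] [64.4, 69.7, 49.5]
rack [np.float64(82.3), np.float64(99.8), np.float64(80.2)] Frack [np.float64(1.3), np.float64(0.0), np.float64(-0.2)]
pos [646.1  51.1  80.2] rot [-8.988e+01  4.000e-02 -8.605e+01] F [ 1.3  0.1 -0.2] shift [-0.2  0.2 -0.3] turn [-0.12 -0.05 -0.04] t 4.23
```

View pics/c4.png

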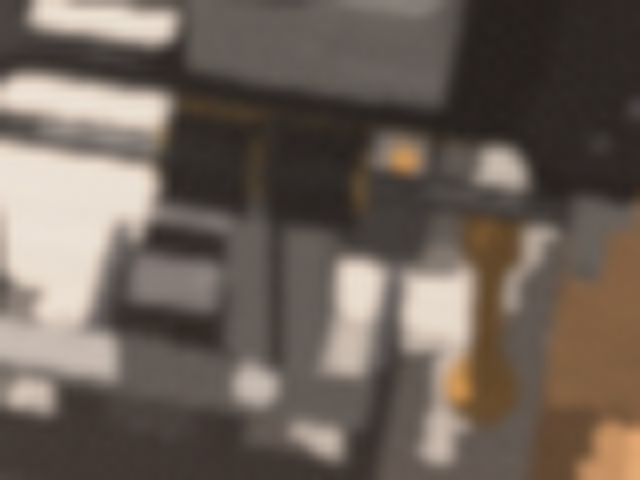

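```bash
python3 - <<'E'
from h import *
d0=np.load('wrist0.npy'); c=imaging.get_calibration('wrist'); K=c['mtx'];H=c['hand_eye']
def tp(d,cc,r): return (H[:3,:3]@(np.linalg.inv(K)@[cc,r,1]*d[r,cc])+H[:3,3]).round(1)
for r in range(232,262,4): print(r,[tp(d0,cc,r).tolist() for cc in (165,180,190,199,203)])
d=np.load('w1.npy')
print('w1')
for r in range(228,262,4): print(r,[tp(d,cc,r).tolist() for cc in (262,268,276,280,284,292)])
E
```

```text
232 [[-148.4, 187.2, -53.5], [-129.3, 187.6, -53.7], [-116.4, 187.8, -53.7], [-104.9, 187.9, -53.7], [-99.3, 186.3, -53.2]]
236 [[-149.8, 189.5, -59.7], [-129.6, 187.4, -59.0], [-53.0, -23.9, 11.7], [-49.0, -19.5, 10.2], [-99.7, 186.4, -58.7]]
240 [[-149.9, 188.6, -64.8], [-56.7, -30.6, 11.6], [-51.2, -30.5, 11.6], [-48.0, -23.6, 9.2], [-100.2, 187.3, -64.4]]
244 [[-150.4, 188.6, -70.3], [-54.6, -37.2, 11.7], [-49.7, -35.9, 11.2], [-48.0, -24.3, 7.0], [-100.6, 187.8, -70.1]]
248 [[-151.0, 189.0, -76.0], [-52.9, -42.8, 11.5], [-48.7, -39.7, 10.3], [-47.9, -25.1, 4.8], [-100.9, 187.6, -75.5]]
252 [[-59.0, -47.9, 11.3], [-51.0, -49.0, 11.7], [-48.3, -41.5, 8.7], [-47.9, -25.5, 2.5], [-101.2, 187.7, -81.1]]
256 [[-56.8, -53.8, 11.5], [-49.7, -53.4, 11.3], [-48.0, -42.7, 7.0], [-48.1, -25.4, -0.0], [-101.4, 187.1, -86.4]]
260 [[-55.2, -58.4, 11.3], [-49.0, -55.7, 10.2], [-48.3, -42.5, 4.6], [-48.2, -25.6, -2.5], [-101.5, 186.0, -91.6]]
w1
228 [[-27.1, 246.6, -66.4], [-18.2, 246.3, -66.3], [-6.4, 246.6, -66.4], [-0.4, 246.0, -66.3], [5.5, 245.3, -66.1], [17.4, 247.3, -66.7]]
232 [[-27.0, 2
[... 341 characters left out ...]
6.6], [1.4, -30.2, 11.5], [5.9, -30.4, 11.5]]
244 [[-10.5, -37.1, 11.6], [-1.1, -196.1, 69.3], [-3.0, -37.2, 11.6], [-0.4, 249.6, -92.6], [1.3, -37.3, 11.7], [5.7, -36.2, 11.2]]
248 [[-10.2, -42.6, 11.4], [-7.1, -42.8, 11.5], [-3.0, -39.4, 10.2], [-0.4, 250.7, -99.4], [1.2, -43.4, 11.7], [5.4, -43.0, 11.5]]
252 [[-9.8, -49.9, 12.0], [-6.9, -48.4, 11.4], [-2.9, -44.9, 10.1], [-0.4, 250.0, -105.6], [1.2, -48.8, 11.6], [5.1, -49.7, 11.9]]
256 [[-9.6, -53.3, 11.3], [-6.7, -52.7, 11.1], [-2.8, -50.2, 10.0], [-0.4, 250.2, -112.2], [1.1, -53.4, 11.3], [4.9, -55.1, 12.0]]
260 [[-9.3, -59.6, 11.8], [-6.5, -58.6, 11.4], [-2.8, -55.0, 9.9], [-0.4, 250.0, -118.6], [1.0, -58.9, 11.6], [4.8, -58.6, 11.4]]
```

```bash
python3 - <<'E'
from h import *
s,p,d=snap('scene','s4'); K,W=wfc('scene')
for z in (120,100,90,80,75,72): print(z,proj(rack(82,100,z),K,W).round(1), proj(rack(90,100,z),K,W).round(1))
def pt(c,r):
    P=W[:3,:3]@(np.linalg.inv(K)@[c,r,1]*d[r,c])+W[:3,3]; q=P-O; return [round(float(x),1) for x in (q@u,q@v,P[2])]
for r in range(234,274,2): print(r,[pt(c,r) for c in (270,274,279)])
E
```

```text
120 [[275.8 252.3]] [[275.1 255.5]]
100 [[275.9 257.7]] [[275.1 260.9]]
90 [[275.9 260.3]] [[275.1 263.5]]
80 [[275.9 262.9]] [[275.2 266.1]]
75 [[275.9 264.2]] [[275.2 267.3]]
72 [[275.9 264.9]] [[275.2 268.1]]
234 [[110.9, 95.1, 219.5], [109.2, 102.2, 219.1], [107.5, 111.1, 219.1]]
236 [[113.9, 95.7, 217.5], [113.0, 102.9, 218.2], [112.2, 112.0, 219.5]]
238 [[115.7, 96.0, 213.9], [114.3, 103.2, 213.8], [115.0, 112.6, 217.3]]
240 [[114.6, 95.7, 206.1], [114.4, 103.1, 207.7], [113.9, 112.4, 209.6]]
242 [[113.9, 95.5, 198.8], [115.4, 103.3, 202.9], [115.9, 112.8, 206.0]]
244 [[91.2, 90.2, 159.4], [89.7, 97.9, 159.3], [91.2, 108.2, 164.2]]
246 [[91.7, 90.3, 153.3], [87.7, 97.5, 149.7], [91.2, 108.2, 157.4]]
248 [[90.3, 89.8, 144.2], [88.7, 97.7, 144.2], [89.8, 108.0, 148.6]]
250 [[91.1, 89.9, 138.4], [90.3, 97.9, 139.5], [90.0, 108.1, 141.9]]
252 [[90.9, 89.8, 131.0], [90.7, 98.0, 133.1], [91.1, 108.3, 136.4]]
254 [[91.2, 89.8, 124.2], [90.0, 97.8, 124.8], [91.2, 108.3, 129.5]]
256 [[91.4, 89.7, 117.2], [89.9, 97.7, 117.3], [90.8, 108.3, 121.7]]
258 [[91.7, 89.7, 110.3], [89.3, 97.6, 109.0], [92.4, 108.6, 116.9]]
260 [[74.5, 85.7, 75.7], [88.0, 97.2, 99.5], [92.1, 108.6, 109.0]]
262 [[79.5, 86.7, 75.8], [77.9, 95.1, 75.7], [74.6, 105.3, 73.8]]
264 [[83.5, 87.5, 74.2], [80.2, 95.5, 71.5], [81.2, 106.6, 76.4]]
266 [[87.7, 88.3, 73.1], [86.5, 96.8, 73.8], [84.5, 107.2, 73.8]]
268 [[50.4, 79.7, 3.8], [48.9, 88.9, 4.2], [87.7, 107.8, 71.1]]
270 [[56.4, 81.0, 4.9], [55.0, 90.1, 5.5], [52.0, 101.3, 4.2]]
272 [[76.4, 85.4, 29.8], [75.0, 94.2, 30.3], [73.3, 105.2, 31.1]]
```

Both the wrist and scene depth images show the real fingertips ending near z≈103. That is about 30 mm higher than the stated geometry gives, and it explains why there is no contact yet. I'll keep descending and stop on force.

```bash
python3 -m handwheel '[[[0,6,0,0,0,0,-1],[0,12,0,0,0,0,-1],[0,17,0,0,0,0,-1],[0,20,0,0,0,0,-1],[0,20,0,0,0,0,-1]]]'; python3 - <<'E'
from h import *
go(82,100,52)
s,p,d=snap('wrist','w5'); K,W=wfc('wrist',s)
def pt(c,r):
    ray=np.linalg.inv(K)@[c,r,1]; P=W[:3,:3]@(ray*d[r,c])+W[:3,3]; q=P-O; return [round(float(x),1) for x in (q@u,q@v,P[2])]
for r in range(228,244,2): print(r,"fing",pt(268,r),pt(292,r),"rail",pt(255,r),pt(320,r))
E
```

```text
clock: 4.7
eef_pos: [645.6, 51.1, 59.1]
eef_rot: [-1.57, 0.001, -1.502]
wrist_force: [0.5, -0.4, 1.0]
finger_gap: 0.6
rack [np.float64(81.9), np.float64(99.8), np.float64(59.1)] Frack [np.float64(0.4), np.float64(-0.5), np.float64(1.0)]
pos [645.6  51.1  59.1] rot [-8.997e+01  4.000e-02 -8.605e+01] F [ 0.5 -0.4  1. ] shift [-0.2  7.1  0.1] turn [-0.03 -0.05 -0.04] t 4.7
228 fing [82.0, 109.6, 29.5] [82.0, 91.5, 29.6] rail [88.9, 117.6, 52.0] [82.3, 70.5, 30.5]
230 fing [80.4, 109.7, 29.2] [80.5, 91.5, 29.7] rail [88.7, 117.3, 55.7] [80.7, 70.5, 30.5]
232 fing [79.1, 109.7, 30.1] [79.0, 91.5, 30.1] rail [87.5, 117.3, 56.4] [78.5, 70.2, 28.4]
234 fing [77.6, 109.7, 30.4] [77.0, 91.5, 28.7] rail [86.4, 117.2, 57.2] [77.3, 70.3, 29.6]
236 fing [93.6, 107.6, 83.2] [93.7, 93.7, 83.4] rail [88.8, 116.3, 68.7] [88.6, 75.4, 68.2]
238 fing [93.4, 107.5, 86.2] [93.4, 93.8, 86.2] rail [89.1, 115.9, 73.5] [88.9, 76.1, 73.1]
240 fing [93.0, 107.4, 88.3] [93.7, 93.9, 90.4] rail [88.2, 115.9, 74.4] [87.8, 76.1, 73.6]
242 fing [93.6, 107.2, 93.5] [93.5, 94.1, 93.3] rail [87.1, 115.8, 75.0] [86.9, 76.2, 74.7]
```

```bash
python3 -m handwheel '[[[0,2,0,0,0,0,-1],[0,4,0,0,0,0,-1],[0,4.5,0,0,0,0,-1],[0,4.5,0,0,0,0,-1]]]'; python3 -m handwheel '[[[0,1,0,0,0,0,-1],[0,1,0,0,0,0,-1],[0,1,0,0,0,0,-1]]]'
```

```text
clock: 5.08
eef_pos: [646.4, 51.1, 58.1]
eef_rot: [-1.567, 0.001, -1.502]
wrist_force: [-10.7, -1.0, 22.9]
finger_gap: 0.5
clock: 5.33
eef_pos: [647.0, 51.1, 58.3]
eef_rot: [-1.566, 0.0, -1.502]
wrist_force: [-2.4, 0.1, 9.1]
finger_gap: 0.3
```

```bash
python3 -m handwheel '[[[3,1.5,-0.5,0,0,0,-1],[8,1.5,-0.5,0,0,0,-1],[13,1.5,-0.5,0,0,0,-1],[18,1.5,-0.5,0,0,0,-1],[23,1.5,-0.5,0,0,0,-1]]]'; python3 -c "
from h import *
go(82,20,58)"
```

```text
clock: 5.75
eef_pos: [649.1, 29.4, 58.3]
eef_rot: [-1.562, 0.002, -1.501]
wrist_force: [-0.8, 7.5, 10.5]
finger_gap: 0.5
rack [np.float64(83.9), np.float64(77.9), np.float64(58.3)] Frack [np.float64(-0.3), np.float64(7.6), np.float64(10.5)]
pos [649.1  29.4  58.3] rot [-89.51   0.12 -86.01] F [-0.8  7.5 10.5] shift [57.9  0.1 -1.9] turn [-0.49 -0.01 -0.12] t 5.75
```

```bash
python3 -m handwheel '[[[4,1.5,-1.5,-0.4,0,0,-1],[9,1.5,-1.5,-0.4,0,0,-1],[14,1.5,-1.5,-0.4,0,0,-1],[19,1.5,-1.5,-0.4,0,0,-1],[24,1.5,-1.5,-0.4,0,0,-1]]]'; python3 -c "
from h import *
go(82,20,58)"
```

```text
clock: 6.17
eef_pos: [650.4, 6.6, 58.2]
eef_rot: [-1.566, 0.004, -1.501]
wrist_force: [0.4, 9.3, 10.5]
finger_gap: 0.7
rack [np.float64(83.5), np.float64(55.1), np.float64(58.2)] Frack [np.float64(1.1), np.float64(9.2), np.float64(10.5)]
pos [650.4   6.6  58.2] rot [-89.72   0.22 -85.98] F [ 0.4  9.3 10.5] shift [35.1  0.1 -1.6] turn [-0.28  0.02 -0.22] t 6.17
```

```bash
python3 -m handwheel '[[[4,1.5,-1.5,-0.3,0,0,-1],[9,1.5,-1.5,-0.3,0,0,-1],[14,1.5,-1.5,-0.3,0,0,-1],[19,1.5,-1.5,-0.3,0,0,-1],[24,1.5,-1.5,-0.3,0,0,-1]]]'; python3 -c "
from h import *
go(82,20,58)"
```

```text
clock: 6.58
eef_pos: [651.7, -16.1, 58.2]
eef_rot: [-1.568, 0.006, -1.5]
wrist_force: [0.7, 9.0, 11.5]
finger_gap: 0.5
rack [np.float64(83.3), np.float64(32.4), np.float64(58.2)] Frack [np.float64(1.3), np.float64(8.9), np.float64(11.5)]
pos [651.7 -16.1  58.2] rot [-89.83   0.32 -85.94] F [ 0.7  9.  11.5] shift [12.4  0.2 -1.3] turn [-0.17  0.06 -0.32] t 6.58
```

```bash
python3 -m handwheel '[[[4,1.5,-1.3,0,0,0,-1],[8,1.5,-1.3,0,0,0,-1],[12,1.5,-1.3,0,0,0,-1],[14,1.5,-1.3,0,0,0,-1],[14,1.5,-1.3,0,0,0,-1]]]'; python3 -c "
from h import *
go(82,20,58)
snap('wrist','w6')"
```

```text
clock: 7.0
eef_pos: [652.5, -29.3, 58.2]
eef_rot: [-1.565, 0.007, -1.5]
wrist_force: [0.3, 5.7, 10.3]
finger_gap: 0.4
rack [np.float64(83.2), np.float64(19.2), np.float64(58.2)] Frack [np.float64(0.7), np.float64(5.6), np.float64(10.3)]
pos [652.5 -29.3  58.2] rot [-89.64   0.39 -85.93] F [ 0.3  5.7 10.3] shift [-0.8  0.2 -1.2] turn [-0.36  0.07 -0.39] t 7.0
```

View pics/w6.png

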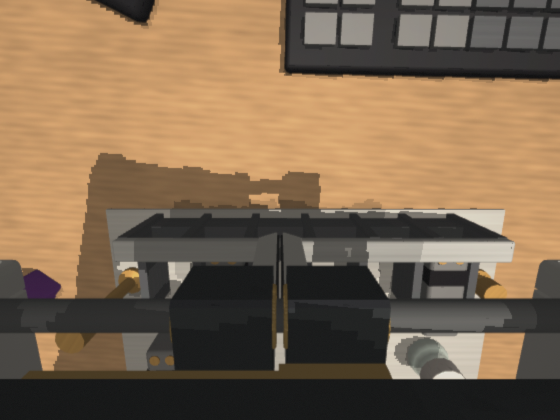

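```bash
python3 -m handwheel '[[[0,-15,0,0,0,0,-1],[0,-35,0,0,0,0,-1],[0,-55,0,0,0,0,-1],[0,-60,0,0,0,0,-1]]]'; python3 -c "
from h import *
go(-43,147,113)"
```

```text
clock: 7.38
eef_pos: [653.4, -29.8, 121.4]
eef_rot: [-1.56, 0.006, -1.5]
wrist_force: [0.8, 0.1, 0.5]
finger_gap: 0.6
rack [np.float64(84.0), np.float64(18.6), np.float64(121.4)] Frack [np.float64(0.8), np.float64(0.0), np.float64(0.5)]
pos [653.4 -29.8 121.4] rot [-89.39   0.33 -85.93] F [0.8 0.1 0.5] shift [-128.5    7.8 -126.9] turn [-0.61  0.07 -0.33] t 7.38
```

```bash
python3 -m handwheel '[[[-26,0,-26,-0.6,0,-0.3,-1],[-54,0,-54,-0.6,0,-0.3,-1],[-82,0,-82,-0.6,0,-0.3,-1],[-110,4,-110,-0.6,0,-0.3,-1],[-128,8,-127,-0.6,0,-0.3,-1]]]'; python3 -m handwheel '[[[0,0,0,0,0,0,-1],[0,0,0,0,0,0,-1]]]'; python3 -c "
from h import *
go(-43,147,8)
snap('wrist','w7')"
```

```text
clock: 7.8
eef_pos: [515.0, 90.6, 112.0]
eef_rot: [-1.571, 0.001, -1.499]
wrist_force: [0.2, -0.6, -0.3]
finger_gap: 0.5
clock: 7.97
eef_pos: [514.3, 91.3, 111.5]
eef_rot: [-1.572, 0.001, -1.497]
wrist_force: [0.2, -0.3, -0.1]
finger_gap: 0.4
rack [np.float64(-46.4), np.float64(149.1), np.float64(111.5)] Frack [np.float64(0.2), np.float64(-0.3), np.float64(-0.1)]
pos [514.3  91.3 111.5] rot [-9.007e+01  4.000e-02 -8.578e+01] F [ 0.2 -0.3 -0.1] shift [  2.2 103.5   3.5] turn [ 0.07  0.22 -0.04] t 7.97
```

View pics/w7.png

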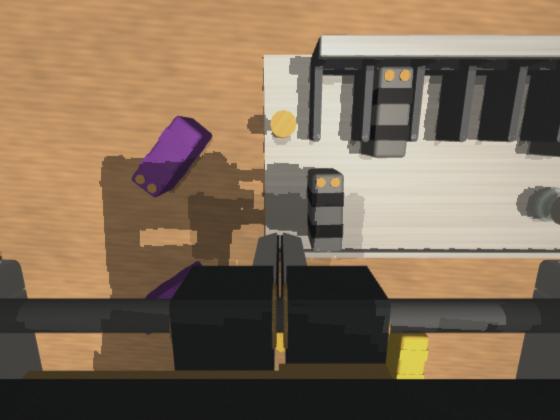

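```bash
python3 -c "
from h import *
t=cv2.imread('pics/w7.png')[150:270,230:370]; cv2.imwrite('pics/w7z.png',cv2.resize(t,None,fx=5,fy=5,interpolation=cv2.INTER_CUBIC))"; python3 -m handwheel '[[[0,20,1,0,0,0,-1],[1,50,2,0,0.2,0,-1],[2,80,3,0,0.2,0,-1],[2,100,3.5,0,0.2,0,-1],[2,105,3.5,0,0.2,0,-1]]]'; python3 -c "
from h import *
go(-43,147,4)"
```

```text
clock: 8.43
eef_pos: [517.9, 87.6, 3.2]
eef_rot: [-1.576, 0.0, -1.503]
wrist_force: [-0.1, 0.6, 0.7]
finger_gap: 0.6
rack [np.float64(-43.0), np.float64(145.2), np.float64(3.2)] Frack [np.float64(-0.1), np.float64(0.6), np.float64(0.7)]
pos [517.9  87.6   3.2] rot [-9.031e+01  2.000e-02 -8.612e+01] F [-0.1  0.6  0.7] shift [-1.8 -0.8 -0. ] turn [ 0.31 -0.12 -0.02] t 8.43
```

View pics/w7z.png

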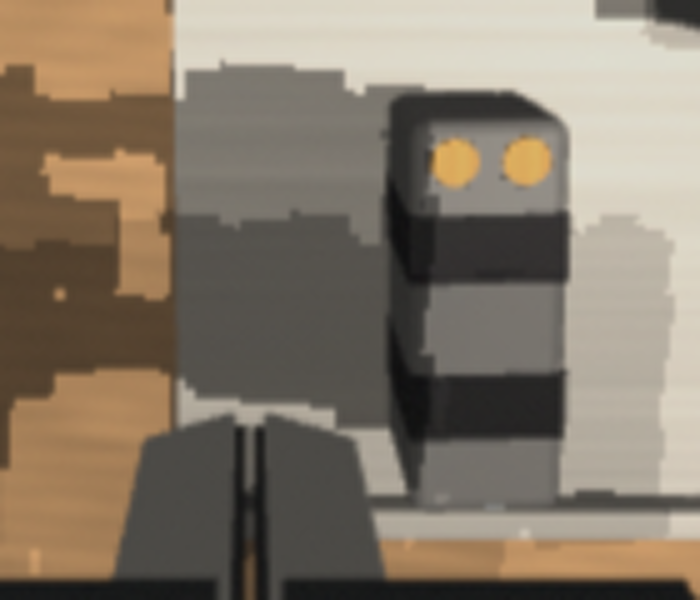

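```bash
python3 -m handwheel '[[[4,0,0,0.2,0,0,-1],[9,0,0,0.2,0,0,-1],[14,0,0,0.2,0,0,-1],[19,0,0,0.2,0,0,-1],[24,0,0,0.2,0,0,-1]]]'; python3 -c "
from h import *
go(-43,45,3)"; python3 -m handwheel '[[[5,0,0,0.2,0,0,-1],[10,0,0,0.2,0,0,-1],[15,0,0,0.2,0,0,-1],[20,0,0,0.2,0,0,-1]]]';  python3 -c "
from h import *
go(-43,45,3)
snap('wrist','w8')"
```

```text
clock: 8.85
eef_pos: [520.4, 63.3, 4.5]
eef_rot: [-1.57, 0.001, -1.503]
wrist_force: [-0.3, 2.5, 1.8]
finger_gap: 0.9
rack [np.float64(-42.2), np.float64(120.7), np.float64(4.5)] Frack [np.float64(-0.1), np.float64(2.5), np.float64(1.8)]
pos [520.4  63.3   4.5] rot [-8.998e+01  3.000e-02 -8.613e+01] F [-0.3  2.5  1.8] shift [75.7  1.4 -0.6] turn [-0.02 -0.13 -0.03] t 8.85
clock: 9.18
eef_pos: [521.9, 42.8, 4.7]
eef_rot: [-1.567, 0.001, -1.503]
wrist_force: [0.0, 3.6, 2.3]
finger_gap: 0.3
rack [np.float64(-42.1), np.float64(100.2), np.float64(4.7)] Frack [np.float64(0.3), np.float64(3.5), np.float64(2.3)]
pos [521.9  42.8   4.7] rot [-8.976e+01  4.000e-02 -8.614e+01] F [0.  3.6 2.3] shift [55.2  1.6 -0.7] turn [-0.24 -0.14 -0.04] t 9.18
```

View pics/w8.png

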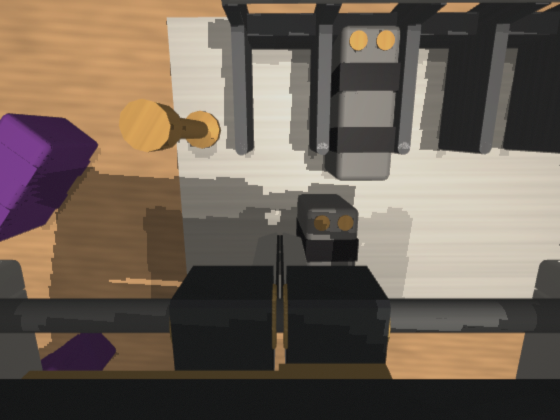

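```bash
cat >> h.py <<'E'
def terms(uvs,s,z=50):
    K,W=wfc('wrist',s); P=cast(uvs,z,K,W)-O; q=np.c_[P@u,P@v]; print("term rack",q.round(1).tolist())
E
python3 -c "
from h import *
s=read_state(); terms([(321,222.5),(345,223),(358.5,40.5),(385.5,40.5)],s)"
```

```text
term rack [[-16.5, 79.7], [-16.8, 67.6], [66.8, 65.4], [66.7, 53.5]]
```

```bash
python3 -m handwheel '[[[6,0.5,0,0,0,0,-1],[12,0.5,-1,0,0,0,-1],[18,0.5,-1,0,0,0,-1],[24,0.5,-1,0,0,0,-1],[30,0.5,-1,0,0,0,-1]]]'; python3 -c "
from h import *
go(-43,46.3,4)"
```

```text
clock: 9.65
eef_pos: [522.8, 11.4, 4.0]
eef_rot: [-1.567, 0.0, -1.504]
wrist_force: [0.7, 2.1, 2.6]
finger_gap: 0.5
rack [np.float64(-43.4), np.float64(68.8), np.float64(4.0)] Frack [np.float64(0.8), np.float64(2.0), np.float64(2.6)]
pos [522.8  11.4   4. ] rot [-8.978e+01  2.000e-02 -8.616e+01] F [0.7 2.1 2.6] shift [22.5 -0.   0.5] turn [-0.22 -0.16 -0.02] t 9.65
```

```bash
python3 -m handwheel '[[[5,0,0,-0.2,0,0,-1],[10,0,0,-0.2,0,0,-1],[15,0,0,-0.2,0,0,-1],[19,0,0,-0.2,0,0,-1],[21,0,0,-0.2,0,0,-1]]]'; python3 -c "
from h import *
go(-43,46.3,4)
snap('wrist','w9')
t=cv2.imread('pics/w9.png')[180:300,230:400]; cv2.imwrite('pics/w9z.png',cv2.resize(t,None,fx=4,fy=4,interpolation=cv2.INTER_CUBIC))"
```

```text
clock: 10.07
eef_pos: [524.2, -10.1, 3.9]
eef_rot: [-1.571, 0.0, -1.504]
wrist_force: [-0.4, 3.3, 1.8]
finger_gap: 0.8
rack [np.float64(-43.5), np.float64(47.3), np.float64(3.9)] Frack [np.float64(-0.1), np.float64(3.3), np.float64(1.8)]
pos [524.2 -10.1   3.9] rot [-8.999e+01  2.000e-02 -8.618e+01] F [-0.4  3.3  1.8] shift [ 1.  -0.1  0.5] turn [-0.01 -0.18 -0.02] t 10.07
```

View pics/w9z.png

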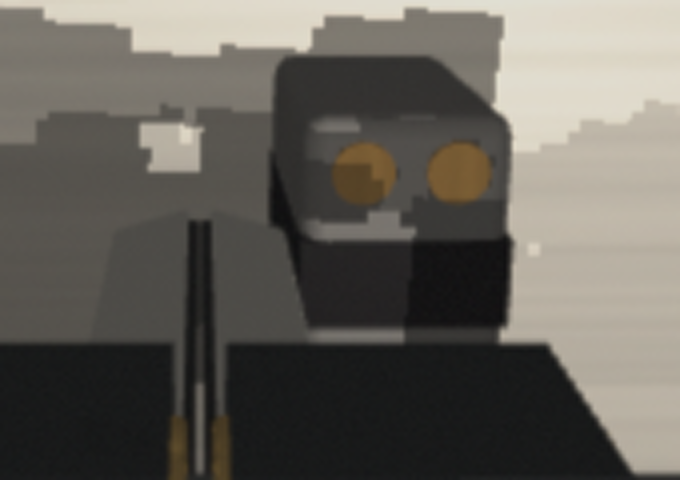

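```bash
python3 -c "
from h import *
s=read_state(); terms([(230+(364-1.5)/4,180+(174-1.5)/4),(230+(460-1.5)/4,180+(172-1.5)/4)],s); go(-43,46.3,4)"
```

```text
term rack [[-17.7, 27.6], [-17.5, 15.7]]
rack [np.float64(-43.5), np.float64(47.2), np.float64(3.9)] Frack [np.float64(0.0), np.float64(0.2), np.float64(0.9)]
pos [524.2 -10.2   3.9] rot [-8.999e+01  2.000e-02 -8.618e+01] F [0.  0.2 0.9] shift [ 0.9 -0.1  0.5] turn [-0.01 -0.18 -0.02] t 10.12
```

```bash
python3 -m handwheel '[[[1,0,0,0,0,0,-1],[2,0,0,0,0,0,-1],[2,0,0,0,0,0,-1]]]'; python3 -m handwheel '[[[-5,0,0,0,0,0,-1],[-15,0,0,0,0,0,-1],[-28,0,0,0,0,0,-1],[-35,0,0,0,0,0,-1]]]'; python3 -c "
from h import *
snap('wrist','w10')
go(-43,85,110)
t=cv2.imread('pics/w10.png')[180:300,230:420]; cv2.imwrite('pics/w10z.png',cv2.resize(t,None,fx=4,fy=4,interpolation=cv2.INTER_CUBIC))"
```

```text
clock: 10.37
eef_pos: [524.4, -12.2, 3.9]
eef_rot: [-1.571, 0.0, -1.504]
wrist_force: [-0.6, 1.4, 0.6]
finger_gap: 0.2
clock: 10.7
eef_pos: [521.7, 24.5, 3.8]
eef_rot: [-1.571, 0.0, -1.503]
wrist_force: [0.5, 1.1, -0.5]
finger_gap: 0.8
rack [np.float64(-43.5), np.float64(82.6), np.float64(3.9)] Frack [np.float64(-0.8), np.float64(1.5), np.float64(0.1)]
pos [521.7  25.2   3.9] rot [-9.000e+01  2.000e-02 -8.608e+01] F [-0.9  1.4  0.1] shift [  -2.4 -106.1    0.5] turn [ 0.   -0.08 -0.02] t 10.75
```

View pics/w10z.png

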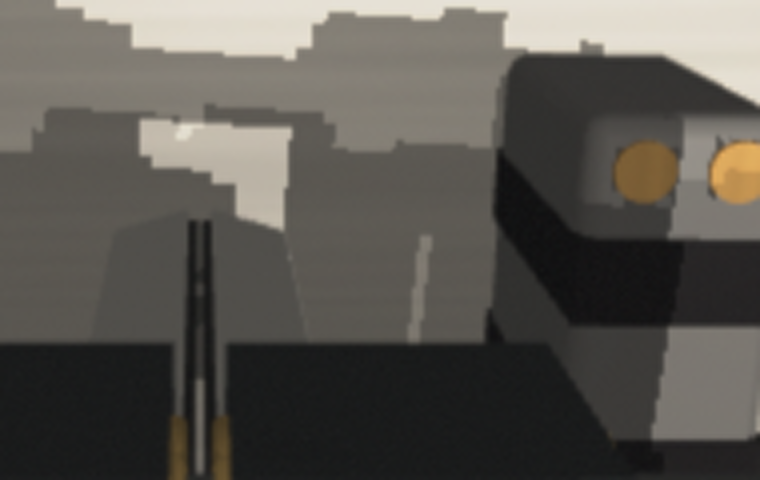

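```bash
python3 -m handwheel '[[[-2,-30,0,0,0,0,-1],[-2,-65,0,0,0,0,-1],[-2,-75,0,0,0,0,-1],[-2,-75,0,0,0,0,-1]]]'; python3 -c "
from h import *
K,W=wfc('top'); P=cast([(295,248),(300,248),(290,250),(245,250)],40,K,W)-O; print(np.c_[P@u,P@v].round())
go(-108,20,80)"
```

```text
clock: 11.08
eef_pos: [523.0, 27.5, 81.6]
eef_rot: [-1.566, -0.0, -1.502]
wrist_force: [0.9, 0.3, -0.1]
finger_gap: 0.4
[[-163.   17.]
 [-165.    2.]
 [-168.   32.]
 [-158.  163.]]
rack [np.float64(-42.0), np.float64(84.9), np.float64(81.6)] Frack [np.float64(0.9), np.float64(0.2), np.float64(-0.1)]
pos [523.   27.5  81.6] rot [-8.971e+01 -1.000e-02 -8.604e+01] F [ 0.9  0.3 -0.1] shift [ 64.9   1.3 -65.9] turn [-0.29 -0.04  0.01] t 11.08
```

```bash
python3 -m handwheel '[[[18,0,-18,-0.3,0,0,-1],[40,0,-40,-0.3,0,0,-1],[58,0,-58,-0.3,0,0,-1],[65,0,-66,-0.3,0,0,-1],[65,0,-66,-0.3,0,0,-1]]]'; python3 -c "
from h import *
s,p,d=snap('wrist','w11')
go(-108,20,5)"
```

```text
clock: 11.5
eef_pos: [460.4, -42.7, 80.4]
eef_rot: [-1.573, 0.0, -1.504]
wrist_force: [1.7, 1.0, -0.3]
finger_gap: 0.7
rack [np.float64(-108.3), np.float64(19.8), np.float64(80.7)] Frack [np.float64(0.1), np.float64(0.2), np.float64(0.3)]
pos [461.5 -42.   80.7] rot [-9.005e+01  1.000e-02 -8.612e+01] F [0.  0.2 0.3] shift [-0.2 75.7  0.4] turn [ 0.05 -0.12 -0.01] t 11.55
```

View pics/w11.png

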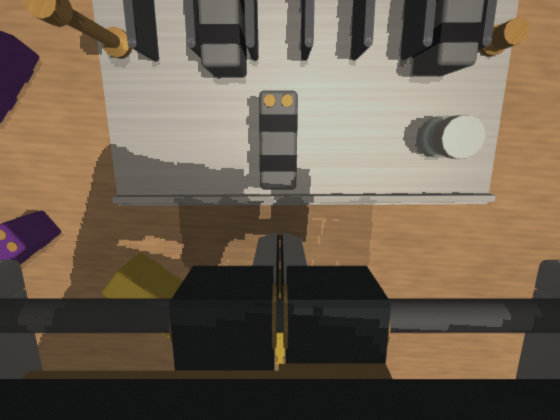

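```bash
python3 -c "
from h import *
s=read_state(); terms([(269,100.5),(287.5,100.5),(260.5,180),(296.5,180),(261,110),(297,110)],s,49.5)
terms([(250,44),(307.5,46)],s,45)
t=cv2.imread('pics/w11.png')[0:200,180:360]; cv2.imwrite('pics/w11z.png',cv2.resize(t,None,fx=3.9,fy=3,interpolation=cv2.INTER_CUBIC))"; python3 -m handwheel '[[[0,15,0,0,0,0,-1],[0,45,0,0,0,0,-1],[0,70,0,0,0,0,-1],[0,75,0,0,0,0,-1],[0,75,0,0,0,0,-1]]]'; python3 -c "
from h import *
go(-98,20,5)"
```

```text
term rack [[-16.6, 27.9], [-16.6, 15.1], [-71.9, 34.8], [-72.0, 8.4], [-22.9, 33.6], [-22.9, 8.5]]
term rack [[20.2, 40.6], [18.9, 1.6]]
clock: 11.97
eef_pos: [461.1, -41.1, 4.4]
eef_rot: [-1.575, 0.001, -1.502]
wrist_force: [0.0, -0.8, 0.6]
finger_gap: 0.7
rack [np.float64(-108.6), np.float64(20.7), np.float64(4.4)] Frack [np.float64(-0.0), np.float64(-0.8), np.float64(0.6)]
pos [461.1 -41.1   4.4] rot [-9.023e+01  5.000e-02 -8.608e+01] F [ 0.  -0.8  0.6] shift [ 0.7 -0.7 10.6] turn [ 0.23 -0.08 -0.06] t 11.97
```

View pics/w11z.png

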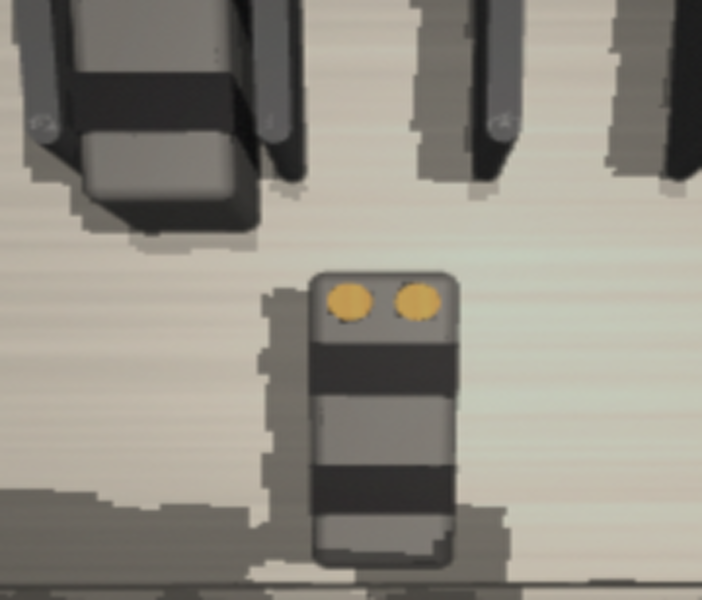

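```bash
python3 -m handwheel '[[[0,-0.5,5,0.2,0,0,-1],[0,-0.5,10,0.2,0,0,-1],[0,-0.5,15,0.2,0,0,-1],[0,-0.5,20,0.2,0,0,-1],[0,-0.5,25,0.2,0,0,-1]]]'; python3 -c "
from h import *
go(-43,20.5,4.5)"; python3 -m handwheel '[[[0,0,5,0,0,0,-1],[0,0,10,0,0,0,-1],[0,0,15,0,0,0,-1],[0,0,20,0,0,0,-1],[0,0,25,0,0,0,-1]]]';  python3 -c "
from h import *
go(-43,20.5,4.5)
snap('wrist','w12')"
```

```text
clock: 12.38
eef_pos: [486.7, -39.4, 5.4]
eef_rot: [-1.571, 0.001, -1.502]
wrist_force: [-3.4, -0.3, 2.3]
finger_gap: 0.3
rack [np.float64(-82.9), np.float64(20.7), np.float64(5.4)] Frack [np.float64(-3.4), np.float64(-0.1), np.float64(2.3)]
pos [486.7 -39.4   5.4] rot [-9.000e+01  5.000e-02 -8.607e+01] F [-3.4 -0.3  2.3] shift [ 0.1  0.9 39.9] turn [ 0.   -0.07 -0.05] t 12.38
clock: 12.8
eef_pos: [512.1, -37.7, 5.4]
eef_rot: [-1.571, 0.001, -1.502]
wrist_force: [-3.3, -1.3, 2.1]
finger_gap: 0.3
rack [np.float64(-57.5), np.float64(20.6), np.float64(5.4)] Frack [np.float64(-3.4), np.float64(-1.1), np.float64(2.1)]
pos [512.1 -37.7   5.4] rot [-9.001e+01  5.000e-02 -8.608e+01] F [-3.3 -1.3  2.1] shift [ 0.1  0.9 14.5] turn [ 0.01 -0.08 -0.05] t 12.8
```

View pics/w12.png

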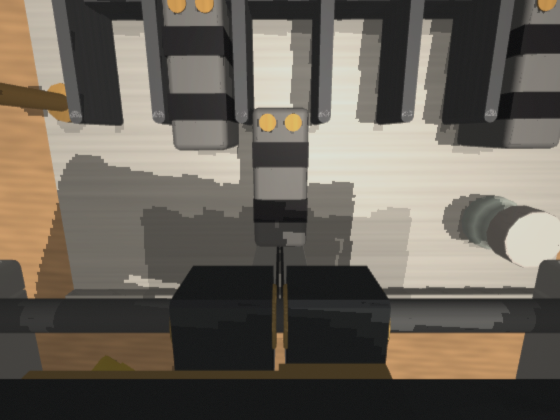

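```bash
python3 -m handwheel '[[[0,0,5,0,0,0,-1],[0,0,10,0,0,0,-1],[0,0,15,0,0,0,-1],[0,0,20,0,0,0,-1],[0,0,25,0,0,0,-1]]]'; python3 -m handwheel '[[[0,0.5,5,0,0,0,-1],[0,0.5,10,0,0,0,-1],[0,0.5,14,0,0,0,-1],[0,0.5,17,0,0,0,-1],[0,0.5,19,0,0,0,-1]]]';  python3 -c "
from h import *
go(-4,20.5,4.5)
snap('wrist','w13')"
```

```text
clock: 13.27
eef_pos: [538.4, -35.9, 5.4]
eef_rot: [-1.57, 0.001, -1.502]
wrist_force: [-0.8, -0.6, -1.2]
finger_gap: 0.2
clock: 13.68
eef_pos: [557.7, -34.5, 4.9]
eef_rot: [-1.57, 0.001, -1.502]
wrist_force: [-2.2, -0.3, 2.2]
finger_gap: 0.7
rack [np.float64(-11.8), np.float64(20.5), np.float64(4.9)] Frack [np.float64(-2.2), np.float64(-0.1), np.float64(2.2)]
pos [557.7 -34.5   4.9] rot [-8.996e+01  4.000e-02 -8.607e+01] F [-2.2 -0.3  2.2] shift [0.  0.4 7.8] turn [-0.04 -0.07 -0.04] t 13.68
```

View pics/w13.png

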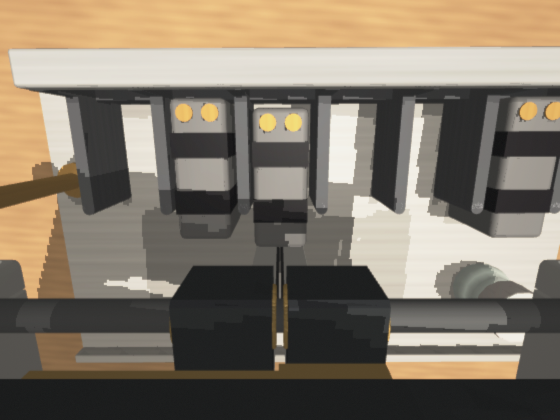

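```bash
python3 -m handwheel '[[[0,0.3,3,0,0,0,-1],[0,0.3,5,0,0,0,-1],[0,0.3,6,0,0,0,-1]]]'; python3 -m handwheel '[[[0,0,1,0,0,0,-1],[0,0,2,0,0,0,-1],[0,0,2.5,0,0,0,-1]]]';  python3 -m handwheel '[[[0,0,1,0,0,0,-1],[0,0,1.5,0,0,0,-1],[0,0,2,0,0,0,-1]]]'; python3 -c "
from h import *
go(-4,20.5,4.5)
snap('wrist','w14')"
```

```text
clock: 13.98
eef_pos: [562.9, -34.2, 4.6]
eef_rot: [-1.573, 0.001, -1.502]
wrist_force: [-18.2, -0.5, 13.1]
finger_gap: 0.6
clock: 14.23
eef_pos: [562.7, -34.2, 4.6]
eef_rot: [-1.58, 0.001, -1.502]
wrist_force: [-28.5, -2.4, 22.3]
finger_gap: 0.1
clock: 14.48
eef_pos: [562.5, -34.2, 4.7]
eef_rot: [-1.585, 0.002, -1.502]
wrist_force: [-26.3, -2.3, 18.9]
finger_gap: 0.2
rack [np.float64(-7.0), np.float64(20.5), np.float64(4.7)] Frack [np.float64(-26.4), np.float64(-0.4), np.float64(18.9)]
pos [562.5 -34.2   4.7] rot [-90.84   0.1  -86.06] F [-26.3  -2.3  18.9] shift [0.  0.1 3. ] turn [ 0.84 -0.06 -0.1 ] t 14.48
```

View pics/w14.png

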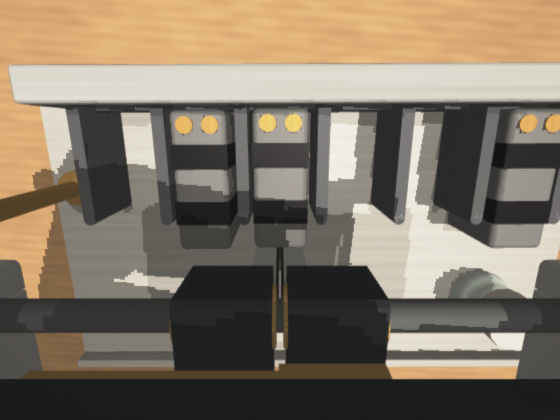

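The pack's terminals (267 and 293, row 122) are level with those of the stored packs (row 124), and the force rose sharply, so the pack is against the stop. Backing off now.

```bash
python3 -m handwheel '[[[0,0,-2,0.8,0,0,-1],[0,0,-8,0.8,0,0,-1],[0,0,-20,0.8,0,0,-1],[0,0,-40,0.8,0,0,-1],[0,0,-50,0.8,0,0,-1]]]'; python3 -m handwheel '[[[0,-30,0,0,0,0,-1],[0,-70,0,0,0,0,-1],[0,-110,0,0,0,0,-1],[0,-150,0,0,0,0,-1],[0,-170,0,0,0,0,-1]]]'; python3 -m handwheel '[[[0,0,0,0,0,0,-1],[0,0,0,0,0,0,-1]]]'; python3 -c "
from h import *
s=read_state();go(-50,20,200)
snap('wrist','w15');snap('scene','s15');print(s['qd'].round(3))"
```

```text
clock: 14.95
eef_pos: [511.1, -37.6, 5.2]
eef_rot: [-1.572, 0.002, -1.502]
wrist_force: [-0.3, -0.6, -0.9]
finger_gap: 0.8
clock: 15.37
eef_pos: [512.4, -38.1, 180.3]
eef_rot: [-1.566, 0.0, -1.502]
wrist_force: [0.7, 0.3, -0.2]
finger_gap: 0.3
clock: 15.53
eef_pos: [513.0, -38.1, 181.3]
eef_rot: [-1.563, -0.0, -1.502]
wrist_force: [0.1, 0.4, -0.9]
finger_gap: 0.3
rack [np.float64(-56.7), np.float64(20.1), np.float64(181.3)] Frack [np.float64(0.2), np.float64(0.4), np.float64(-0.9)]
pos [513.  -38.1 181.3] rot [-8.953e+01 -1.000e-02 -8.606e+01] F [ 0.1  0.4 -0.9] shift [  0.1 -18.7   6.8] turn [-0.47 -0.06  0.01] t 15.53
[-0.001  0.046  0.048 -0.    -0.018 -0.   ]
```

View pics/w15.png

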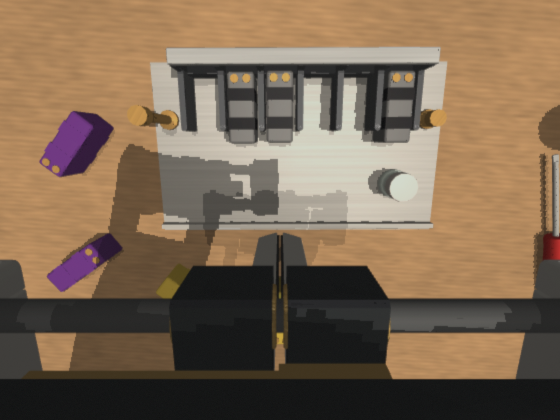

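View pics/s15.png

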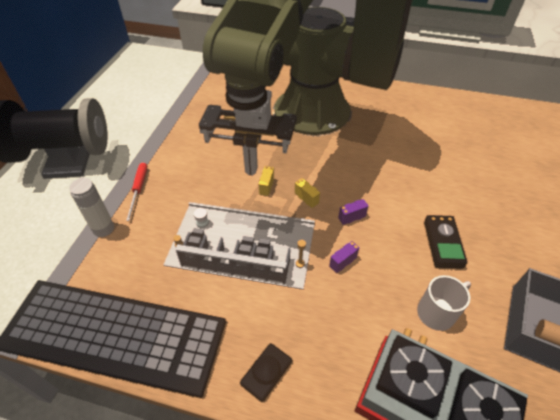

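```bash
python3 - <<'E'
from h import *
s,p,d=snap('wrist','w16')
hsv=cv2.cvtColor(p,cv2.COLOR_RGB2HSV); m=cv2.inRange(hsv,(12,120,120),(35,255,255)); m[:66]=0; m[88:]=0; m[:,:222]=0; m[:,415:]=0
n,l,st,c=cv2.connectedComponentsWithStats(m)
k=[i for i in range(1,n) if st[i,4]>15]; print(c[k].round(1).tolist()); terms(c[k],s,50)
K,W=wfc('wrist',s); P=cast([(400,186)],46,K,W)-O; print("jar",P@u,P@v)
t=cv2.imread('pics/w16.png')[40:150,210:340]; cv2.imwrite('pics/w16z.png',cv2.resize(t,None,fx=5,fy=5,interpolation=cv2.INTER_CUBIC))
E
```

```text
[[273.4, 74.5], [285.8, 74.4], [397.7, 74.5], [410.3, 74.5], [233.6, 75.5], [245.6, 75.4]]
term rack [[68.0, 27.3], [68.0, 15.3], [67.7, -93.4], [67.7, -105.7], [67.2, 66.0], [67.2, 54.3]]
jar [-42.34969105] [-106.7698187]
```

View pics/w16z.png

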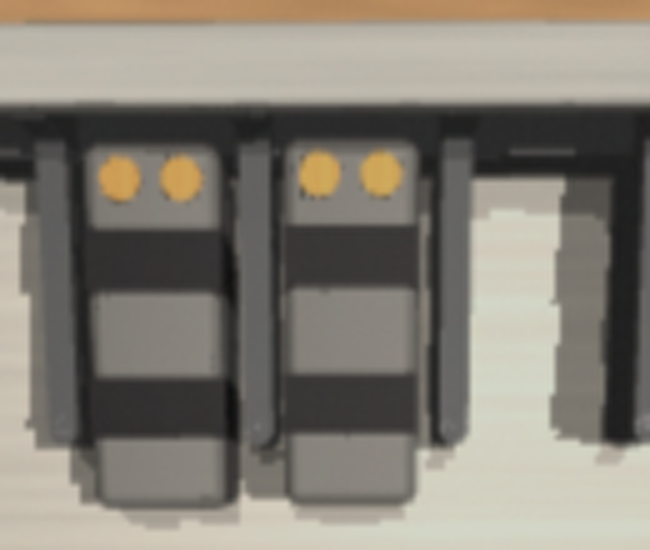

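```bash
python3 - <<'E'
from h import *
s,p,d=snap('wrist','w17'); K,W=wfc('wrist',s)
g=cv2.cvtColor(p,cv2.COLOR_RGB2GRAY)[150:215,370:430]
c=cv2.HoughCircles(cv2.medianBlur(g,3),cv2.HOUGH_GRADIENT,1,50,param1=80,param2=12,minRadius=10,maxRadius=20); print(c)
c=c[0,0]; P=cast([(370+c[0],150+c[1])],46,K,W)-O; print("jar",(P@u).round(1),(P@v).round(1))
a=cv2.imread('pics/top0.png'); snap('top','top9'); b=cv2.imread('pics/top9.png')
cv2.imwrite('pics/cmp.png',cv2.resize(np.hstack([a[145:245,225:365],b[145:245,225:365]]),None,fx=2.8,fy=2.8))
E
```

```text
[[[35.5 36.5 14.7]]]
jar [-43.1] [-112.5]
```

View pics/cmp.png

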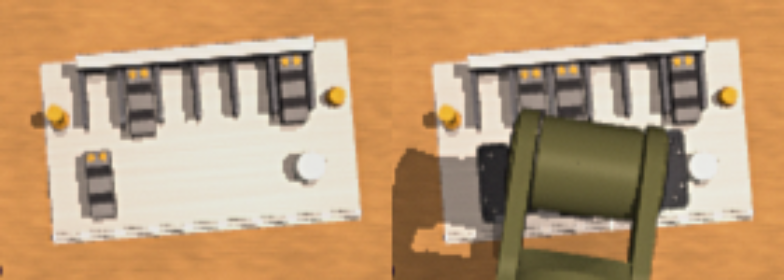

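The jar hasn't moved and the pack is in the third gap. The arm is clear of everything, so I'm handing in the job.

```bash
python3 -c "
from h import *
s=read_state(); print(s['qd'].round(3),s['wrist_force'].round(1),s['clock']); print(order.sign_off())"
```

```text
[ 0.001 -0.003 -0.009 -0.002  0.004  0.   ] [ 0.3 -0.5 -0.3] 15.7833
the job is handed in; nothing more can be done
None
```

The job is done and handed in at about 15.8 s. The grey pack is in the third gap, fully home against the back stop.

- **Rail:** I came down on the rail at the first gap from the tall post (rack y ≈ 100) with closed fingertips. I stayed on it past the second gap to the third (y ≈ 19). The contact force stayed at roughly 10 N, apart from a brief 23 N at touchdown.
- **Pack:** I pushed it along the tray to face the third gap, then in until the force rose to about 28 N against the stop. It was never lifted or tipped.
- **Last checks:** The pack's terminals are at rack x 68.0, against 67.2 and 67.7 for the two stored packs. Its centre is at y ≈ 21. The jar is within about 1 mm of where it was, the arm is at rest above the tray, and the wrist force is about 0.
- **Not checked after the move:** I saw no change in the other bench items in the final pictures, but I did not measure them.
- **Disagreements:**
  - The real fingertips ended about 25 mm short of the stated position, 17 mm behind the TCP instead of 8 mm ahead. I found contact with the rail by depth images and force.
  - One jar reading was about 5 mm off because I mixed pixels from one picture with a different pose. The repeat reading cleared it.

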